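# Air the supply cupboards in turn

## Task

The broad cupboard has aired long enough: push its door shut past the roller catch until it snaps fully home. Then give the narrow cupboard its turn: pull its door open through the catch and leave it standing at least half open (45 degrees or more), with the broad one still shut.

Things in the scene. Friction and masses are not known exactly. Their poses are not given: they have to be found in the camera images.
- broad_handle (a point): T-bar pull on the door of the 210 mm wide grey cupboard (open at start; may be left or right). Upright 12 mm steel bar z 85-205 mm, 29 mm clear of the door, on two stubs at z 100 and 135. Point: bar's centre line, z 185. Axes turn with the door: x square into the door, z up. Vertical hinge on the left (+y) edge, at x +43, y +180 mm from here. Free edge 30 mm beyond the bar.
- broad_door (a joint): Broad door's angle, rad: 0 shut, grows as it swings out towards the robot (clockwise from above), stop 1.7; starts 0.45-0.8. Upright panel 16 mm thick, z 10-216 mm; cupboard 220 high, 160 deep. Near the free edge a sprung roller catch needs about 10 N at the handle, snaps home below 0.03 rad, then holds with about 7 N; else the stiff hinge stays put.
- narrow_handle (a point): T-bar pull on the door of the 150 mm wide grey cupboard (shut at start; may be left or right). Upright 12 mm steel bar z 85-205 mm, 29 mm clear of the door, on two stubs at z 100 and 135. Point: bar's centre line, z 185. Axes turn with the door: x square into the door, z up. Vertical hinge on the right (-y) edge, at x +43, y -120 mm from here. Free edge 30 mm beyond the bar.
- narrow_door (a joint): Narrow door's angle, rad: 0 shut, grows as it swings out towards the robot (anticlockwise from above), stop 1.7; starts shut. Upright panel 16 mm thick, z 10-216 mm; cupboard 220 high, 160 deep. Near the free edge a sprung roller catch needs about 10 N at the handle, snaps home below 0.04 rad, then holds with about 7 N; else the stiff hinge stays put.

How it is judged:
By the outcome, as a careful person would: the job done as asked, in the order asked, and still so for the second after the job is handed in, with the robot touching nothing.
It also fails if it takes over 51 s, if anything falls off the work surface, if the arm or the gripper's body presses on something with over 40 N, if the wrist force passes 120 N, or if a joint passes its speed limit or range.

## Robot

A 6-joint arm with a two-finger parallel gripper is mounted at the origin on the work surface. World frame = base frame: x ahead of the robot, y to its left, z up, the work surface at z = 0. Lengths are in m, angles in rad, forces in N, time in s.
With the tool pointing down it reaches from about 0.3 to 0.775 m from the base axis. Payload 14.6 kg.
Tool frame: the origin (TCP) lies where the fingers leave the gripper's body, on its centre line; the fingertips stand 97 mm ahead of it and the grasp point (between the pads) lies manip.grasp_offset ahead of it (manip.grasp_offset is the distance from the TCP to the grasp point, in m); x points along the fingers, z is the direction in which the jaws open and shut, and the axes are right-handed (so a half turn about x gives the same grasp; the last joint's range is limited). The gripper opens to 94 mm and grips with 3 to 60 N. Pads are 16 mm wide; open, the fingers measure 119 mm over their backs; the gripper's body (75 mm by 177 mm) begins 78 mm behind the grasp point.
Start: joints at [-1.384, 0.3, 1.521, -0, 1.321, -0.067], TCP at [0.138, -0.532, 0.303] pointing down, gripper open.
Joint ranges: [-3.03, 3.03], [-0.79, 2.21], [0.23, 2.52], [-1.04, 4.18], [0, 3.07], [-2.55, 2.55]. Speed limits (rad/s): [2.22, 2.22, 2.57, 3.14, 3.14, 3.14].

## Interface

Orientations are given as a unit quaternion [w, x, y, z].
In Python, from workcell import observe, eyes, workorder, manip gives the robot as it stands.
- The arm moves only by the shell command python3 -m crank 'ROWS' [FORCE]. ROWS is JSON, a list that holds one entry, the list of rows, each a list of 7 numbers: the shift along the tool's x, y, z in cm, then the turn, a rotation vector about the tool's x, y, z in degrees, then the opening, from 0 (shut) to 1 (fully open). A call has 1 to 20 rows; each row is the pose to reach, as a shift and turn from the pose commanded when the call began, along the tool's axes at that moment; what a row does not reach only later rows make up. A row lasts 1/10 s, in which the tool goes at most 50 mm and 8.59 degrees, less where a joint would pass 70% of its speed; a pose out of reach is approached as far as the arm can. A call with a gripper value outside its range is refused whole. The fingers move at their own pace and stop on an object; FORCE is the grip in N (left out, the last holds). Time passes only in rows, so rows that repeat a pose let the fingers close. It gives the time, the measured TCP pose, the force and the opening at its end, in the units of the state.
- observe(): the state, without advancing time (a new reading comes with each control period).
- eyes.grab_frame(name): name is "scene" or "side" or "wrist"; returns the picture (480x640x3 uint8, red, green, blue); there is no depth.
- eyes.calibration(name): a dict with "vertical_fov" (degrees; the focal length in pixels is half the picture's height over the tangent of half this angle, whatever the lens; pixels are square), "cx", "cy" (the principal point, pixels), "camera_from_world" (4x4, takes a point from world to camera coordinates). Camera axes: x right, y down, z forward; pixel columns grow to the right and rows downward; lengths in m; the calibration is good to about 2 mm. A picture is of the moment at which its call begins: read the wrist's pose just before it. calibration takes no time and is no camera call; for the wrist camera it gives the pose at the moment of the call.
- workorder.hand_in(): hands the job in, once; it reports no verdict.
The state is a dict: "t": time; "q": joint angles; "dq": joint speeds; "tau": joint torques, N m; "tool_pos": TCP position; "ee_rot": TCP orientation; "force": force on the tool from outside, world axes, zero at the start; "wrist_torque": the same for the moment, N m; "grip_width": finger opening in m.
Only numpy, scipy, OpenCV 4.12 (cv2) and the standard library are available. Lean on these libraries where they do the work, as an engineer would, in place of code of your own. Each camera call takes 0.05 s, during which the arm holds its last target.

## Working session

There is one attempt and no reset: what is moved stays moved. The work goes in short steps, Python scripts to look and compute and a shell command to move; the robot and the scene stay as the last step left them, time stands still between calls to the robot, and variables do not carry over. Pictures are saved under pics/ and viewed, and the job is handed in when it is done.

```bash
ls; mkdir -p pics
python3 - <<'E'
from workcell import observe, eyes, workorder, manip
import cv2
print(observe()); print(manip.grasp_offset)
for n in ("scene","side"):
    c=eyes.calibration(n); print(n,c)
    cv2.imwrite(f"pics/{n}0.png",eyes.grab_frame(n)[:,:,::-1])
E
```

```text
pics
{'t': 0.0, 'q': array([-1.38361262e+00,  3.00469012e-01,  1.52160865e+00, -1.20622582e-06,
        1.32073236e+00, -6.65957038e-02]), 'dq': array([-0.00015138,  0.00015441,  0.00083951,  0.00067089, -0.00032553,
       -0.00037446]), 'tau': array([-3.38889868e-04, -5.31804729e+01, -3.52741456e+01,  7.06728618e-02,
        2.43513932e-02, -9.86362625e-05]), 'tool_pos': array([ 0.13805366, -0.53222106,  0.30207576]), 'ee_rot': array([ 0.55893244,  0.43299039,  0.55957725, -0.43242011]), 'force': array([ 0.93880939,  0.21178731, -0.11439213]), 'wrist_torque': array([ 0.0104017 ,  0.01933272, -0.03317319]), 'grip_width': 0.09432696211121128}
0.0784
scene {'vertical_fov': 44.693417936236415, 'cx': 311.3284880843738, 'cy': 238.83807695960044, 'camera_from_world': array([[-0.98937382, -0.14536025,  0.00313738,  0.59395885],
       [-0.13829814,  0.93420935, -0.32882597,  0.1436454 ],
       [ 0.04486726, -0.3257657 , -0.94438532,  1.08439712],
       [ 0.        ,  0.        ,  0.        ,  1.        ]])}
side {'vertical_fov': 53.79333567132057, 'cx': 317.5323372254009, 'cy': 232.52301042314176, 'camera_from_world': array([[-0.86512212,  0.50151876,  0.00653031,  0.51746969],
       [ 0.47336367,  0.82072009, -0.31991463, -0.26069963],
       [-0.16580274, -0.27367402, -0.94742387,  1.16485225],
       [ 0.        ,  0.        ,  0.        ,  1.        ]])}
```

View pics/scene0.png

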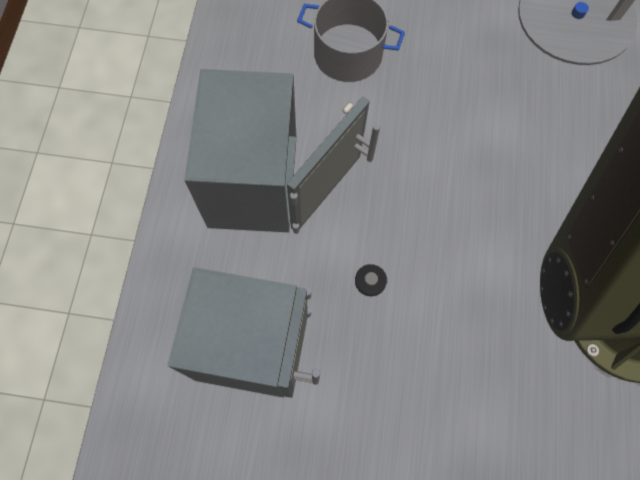

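View pics/side0.png

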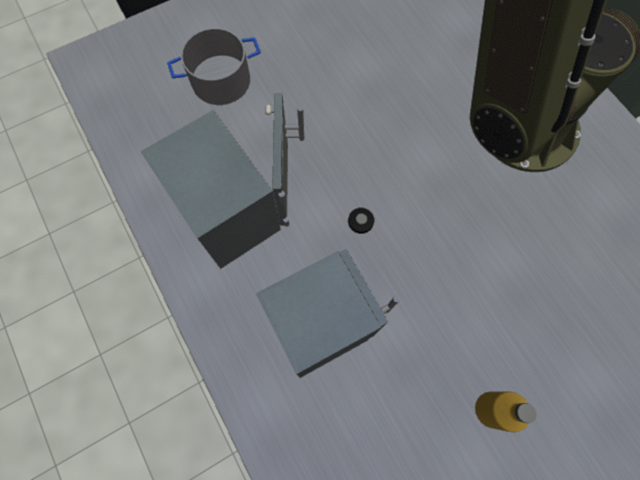

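The scene view shows +y pointing down. The broad cupboard is at the top with its door open and bar top near (377,127). The narrow cupboard is below it, shut, with its bar near (316,373). I'll zoom in for exact pixels.

```bash
cat > h.py <<'E'
import numpy as np
from workcell import eyes, observe
def ray(n,u,v,c=None):
    c=c or eyes.calibration(n); T=c["camera_from_world"]; f=240/np.tan(np.radians(c["vertical_fov"]/2))
    d=T[:3,:3].T@np.array([(u-c["cx"])/f,(v-c["cy"])/f,1]); o=-T[:3,:3].T@T[:3,3]
    return o,d
def onz(n,u,v,z,c=None):
    o,d=ray(n,u,v,c); return o+d*(z-o[2])/d[2]
def proj(n,p):
    c=eyes.calibration(n); T=c["camera_from_world"]; f=240/np.tan(np.radians(c["vertical_fov"]/2))
    q=T[:3,:3]@np.array(p)+T[:3,3]; return np.array([c["cx"]+f*q[0]/q[2],c["cy"]+f*q[1]/q[2]])
E
python3 - <<'E'
import cv2
a=cv2.imread("pics/scene0.png"); b=cv2.imread("pics/side0.png")
def crop(im,x,y,w,h,s): return cv2.resize(im[y:y+h,x:x+w],None,fx=s,fy=s,interpolation=cv2.INTER_CUBIC)
cv2.imwrite("pics/z1.png",crop(a,270,80,130,160,3.75) if 0 else crop(a,270,80,160,160,3.75))
cv2.imwrite("pics/z2.png",crop(a,160,255,180,150,4))
cv2.imwrite("pics/z3.png",crop(b,250,80,160,150,4))
cv2.imwrite("pics/z4.png",crop(b,250,240,160,145,4))
E
```

```text
(no output)
```

View pics/z1.png

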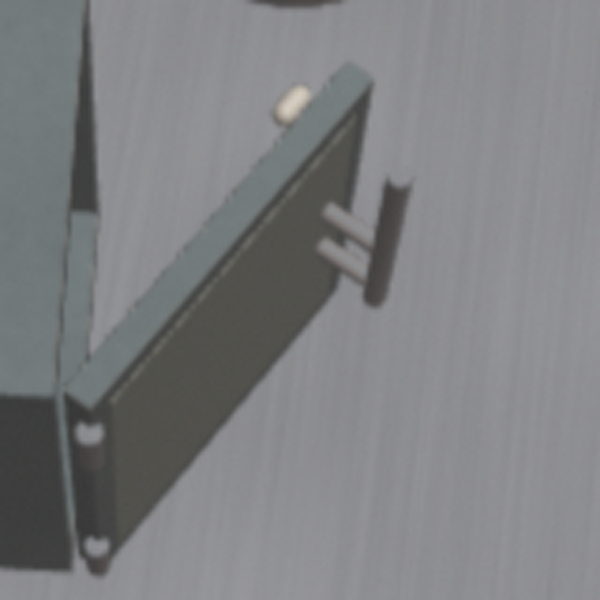

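View pics/z2.png

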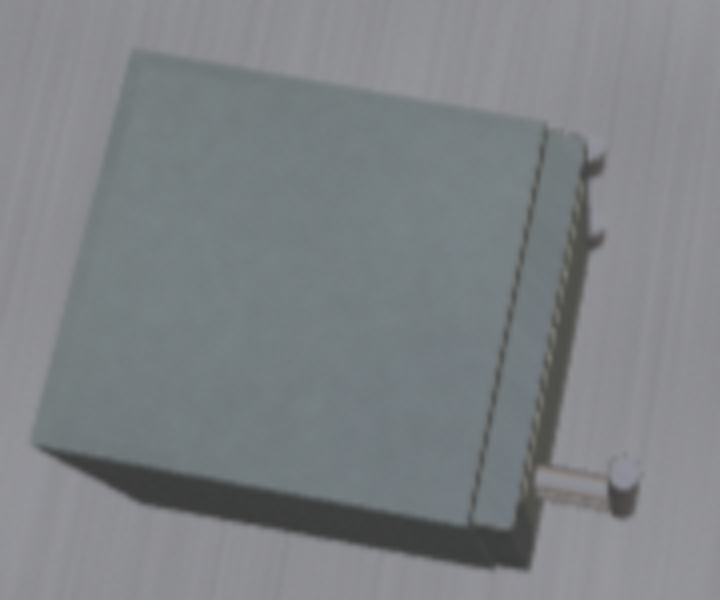

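View pics/z3.png

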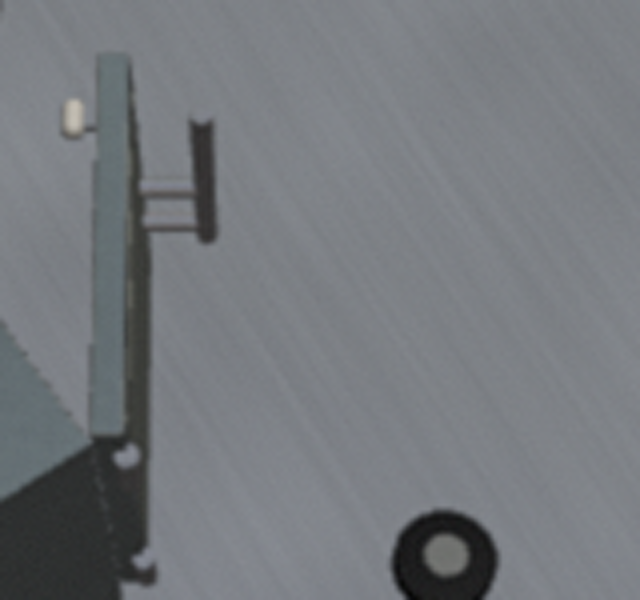

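View pics/z4.png

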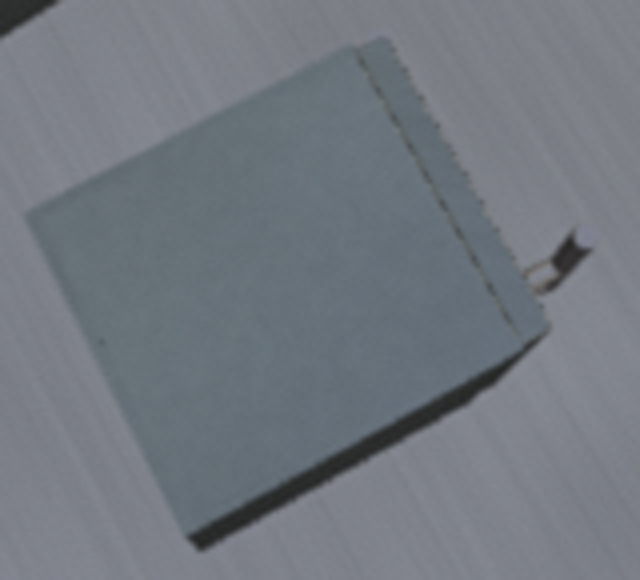

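Run:
```python
from h import *
np.set_printoptions(precision=4,suppress=True)
def P(l,n,u,v,z): 
    p=onz(n,u,v,z); print(l,p); return p
P("Bbar sc","scene",376.4,128,.205);P("Bbar sd","side",300.7,110.7,.205)
P("Nbar sc","scene",316,372.5,.205);P("Nbar sd","side",393.7,300,.205)
a=P("Bdoor hinge front","scene",295.3,188.8,.216);b=P("Bdoor free front","scene",369.2,101.9,.216)
d=b-a;print(np.linalg.norm(d),np.degrees(np.arctan2(-d[0],-d[1])))
a=P("sd hinge front","side",281,188.7,.216);b=P("sd free","side",282.2,94,.216)
d=b-a;print(np.linalg.norm(d),np.degrees(np.arctan2(-d[0],-d[1])))
a=P("Bcab front L","scene",286,185.3,.22);b=P("Bcab front R","scene",293,73,.22)
d=b-a;print(np.linalg.norm(d),np.degrees(np.arctan2(-d[0],-d[1])))
P("Bcab back R","scene",201,70,.22);P("Bcab back L","scene",187,181,.22)
a=P("N front R","scene",296.5,286.2,.22);b=P("N front L","scene",277.5,386.2,.22)
d=b-a;print(np.linalg.norm(d),np.degrees(np.arctan2(d[0],d[1])))
a=P("N back R","scene",193.2,267.5,.22);b=P("N back L","scene",168.7,365.7,.22)
d=b-a;print(np.linalg.norm(d),np.degrees(np.arctan2(d[0],d[1])))
a=P("N front R sd","side",339,252,.22);b=P("N front L sd","side",380,325,.22)
d=b-a;print(np.linalg.norm(d),np.degrees(np.arctan2(d[0],d[1])))
a=P("B back L","side",142,151,.22)
b=P("B  front R","side",214,112,.22)
from scipy.spatial.transform import Rotation as R
s=observe();print(R.from_quat(s["ee_rot"],scalar_first=True).as_matrix())
```

```text
Bbar sc [ 0.5205 -0.2038  0.205 ]
Bbar sd [ 0.5232 -0.1985  0.205 ]
Nbar sc [0.5633 0.2096 0.205 ]
Nbar sd [0.5698 0.2111 0.205 ]
Bdoor hinge front [ 0.637  -0.0689  0.216 ]
Bdoor free front [ 0.5384 -0.2452  0.216 ]
0.20199163415118593 29.209931204006423
sd hinge front [ 0.6396 -0.0655  0.216 ]
sd free [ 0.5394 -0.2437  0.216 ]
0.20445043738233978 29.352672192624652
Bcab front L [ 0.6522 -0.071   0.22  ]
Bcab front R [ 0.6739 -0.2801  0.22  ]
0.21020079550429793 -5.912419532907563
Bcab back R [ 0.8306 -0.2628  0.22  ]
Bcab back L [ 0.8095 -0.0552  0.22  ]
N front R [0.6103 0.09   0.22  ]
N front L [0.6145 0.238  0.22  ]
0.1480803248971871 1.629857229295222
N back R [0.7694 0.084  0.22  ]
N back L [0.7732 0.2325 0.22  ]
0.1485178243400659 1.4551476786950108
N front R sd [0.6102 0.0931 0.22  ]
N front L sd [0.6162 0.2361 0.22  ]
0.14314502146317093 2.3700012362448497
B back L [ 0.8298 -0.2621  0.22  ]
B  front R [ 0.675  -0.2711  0.22  ]
[[-0.0003  0.968   0.2511]
 [ 0.001   0.2511 -0.968 ]
 [-1.      0.     -0.0011]]
```

```bash
cat >> h.py <<'E'
from scipy.spatial.transform import Rotation as R
def rel(x,y,z,az):
    """shift(cm), rotvec(deg) to put TCP at x,y,z, tool down, tool z-axis azimuth az deg"""
    s=observe(); M=R.from_quat(s["ee_rot"],scalar_first=True).as_matrix()
    a=np.radians(az); zx=np.array([np.cos(a),np.sin(a),0]); xx=np.array([0,0,-1.]); yy=np.cross(zx,xx)
    T=np.c_[xx,yy,zx]
    return np.round(np.r_[100*M.T@(np.array([x,y,z])-s["tool_pos"]),np.degrees(R.from_matrix(M.T@T).as_rotvec())],2)
E
python3 - <<'E'
from h import *
print(rel(.522,-.201,.325,-29.3))
p=onz("scene",371,280,.02);q=onz("side",361,220,.02);print(p,q)
p=onz("scene",350,60,.0);print(p)
E
```

```text
[-2.260e+00  4.548e+01 -2.243e+01 -4.616e+01 -6.000e-02 -3.000e-02]
[0.48724396 0.00729226 0.02      ] [0.49033878 0.00837294 0.02      ]
[ 0.58636963 -0.48271231  0.        ]
```

```bash
python3 -m crank '[[[-2.3,22,-11,-23,0,0,0.4],[-2.3,22,-11,-23,0,0,0.4],[-2.3,22,-11,-23,0,0,0.4],[-2.3,22,-11,-23,0,0,0.4],[-2.3,45.5,-22.4,-46.2,0,0,0.4],[-2.3,45.5,-22.4,-46.2,0,0,0.4],[-2.3,45.5,-22.4,-46.2,0,0,0.4],[-2.3,45.5,-22.4,-46.2,0,0,0.4],[-2.3,45.5,-22.4,-46.2,0,0,0.4],[-2.3,45.5,-22.4,-46.2,0,0,0.4],[-2.3,45.5,-22.4,-46.2,0,0,0.4],[-2.3,45.5,-22.4,-46.2,0,0,0.4],[-2.3,45.5,-22.4,-46.2,0,0,0.4],[-2.3,45.5,-22.4,-46.2,0,0,0.4],[-2.3,45.5,-22.4,-46.2,0,0,0.4]]]' 30
python3 - <<'E'
from h import *
import cv2
print(rel(.522,-.201,.256,-29.3), observe()["tool_pos"])
print(proj("wrist",[.522,-.201,.205]))
cv2.imwrite("pics/w1.png",eyes.grab_frame("wrist")[:,:,::-1])
E
```

```text
t: 1.6
tool_pos: [0.5216, -0.2023, 0.3259]
ee_rot: [0.684, 0.179, 0.684, -0.179]
force: [-0.1, 0.6, 0.6]
grip_width: 0.0378
[ 6.99  0.14 -0.03 -0.06  0.02  0.  ] [ 0.52155147 -0.20230291  0.32586333]
[316.379686   273.03057561]
```

View pics/w1.png

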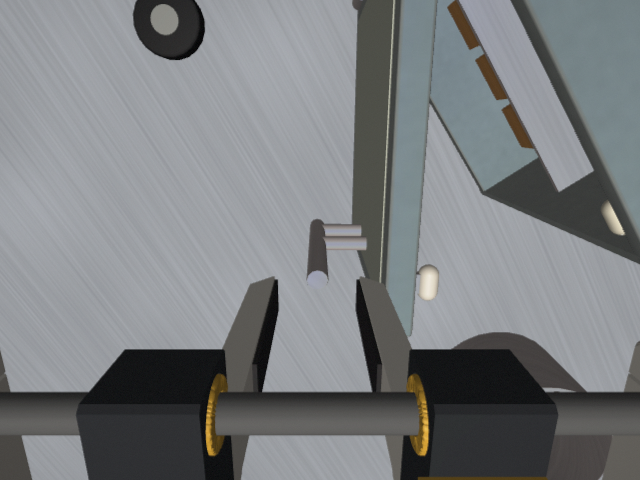

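The wrist view shows the bar top at (317,279), midway between the fingertips; my prediction was (316,273). I'll convert that pixel to a position.

Run:
```python
from h import *
p=onz("wrist",317,279,.205);print(p)
print(rel(p[0],p[1],.256,-29.3))
a=onz("wrist",411,335,.216);b=onz("wrist",433,0,.216);d=a-b;print(a,b,np.degrees(np.arctan2(-d[0],-d[1])))
```

```text
[ 0.52073611 -0.20400142  0.205     ]
[ 6.99 -0.21  0.01 -0.04  0.02  0.  ]
[ 0.55074455 -0.25225365  0.216     ] [ 0.62735347 -0.11414216  0.216     ] 29.01664797713616
```

Agrees to 3 mm. Next: descend and grip.

```bash
python3 -m crank '[[[2,-0.2,0,0,0,0,0.4],[4.5,-0.2,0,0,0,0,0.4],[7,-0.2,0,0,0,0,0.4],[7,-0.2,0,0,0,0,0.4],[7,-0.2,0,0,0,0,0.1],[7,-0.2,0,0,0,0,0.1],[7,-0.2,0,0,0,0,0.1],[7,-0.2,0,0,0,0,0.1]]]' 30
python3 - <<'E'
from h import *
s=observe(); p=s["tool_pos"]; print(p)
th0=np.radians(29.3)  # world door angle
def fr(t): # x,y axes for world tilt t
    y=np.array([np.sin(t),np.cos(t)]); x=np.array([np.cos(t),-np.sin(t)]); return x,y
h=np.array([.5215,-.2035]); x,y=fr(th0); H=h+.043*x+.18*y; print("hinge",H)
for a in (29.3,21,13,5,-3,-5.9,-7):
    x,y=fr(np.radians(a)); q=H-.043*x-.18*y
    print(a,q,rel(q[0],q[1],p[2],-a))
E
```

```text
t: 2.45
tool_pos: [0.5215, -0.2032, 0.2566]
ee_rot: [0.685, 0.178, 0.684, -0.179]
force: [-0.1, -0.4, 4.8]
grip_width: 0.0112
[ 0.52145442 -0.20316096  0.25663191]
hinge [ 0.64708782 -0.06757098]
29.3 [ 0.5215 -0.2035] [ 0.   -0.03  0.02  0.04  0.08 -0.  ]
21 [ 0.54243763 -0.22020563] [ 0.   -0.46  2.66 -8.26  0.09  0.  ]
13 [ 0.56469872 -0.23328469] [ 1.000e-02 -5.100e-01  5.250e+00 -1.626e+01  8.000e-02  1.000e-02]
5 [ 0.58856341 -0.24313833] [ 1.000e-02 -2.100e-01  7.810e+00 -2.426e+01  8.000e-02  1.000e-02]
-3 [ 0.61356722 -0.24957474] [ 2.000e-02  4.500e-01  1.030e+01 -3.226e+01  8.000e-02  2.000e-02]
-5.9 [ 0.62281826 -0.25103756] [ 2.000e-02  7.800e-01  1.118e+01 -3.516e+01  8.000e-02  2.000e-02]
-7 [ 0.62634482 -0.25146967] [ 2.000e-02  9.100e-01  1.151e+01 -3.626e+01  8.000e-02  2.000e-02]
```

```bash
python3 -m crank '[[[0,-0.3,1.3,-4,0,0,0.1],[0,-0.5,2.7,-8,0,0,0.1],[0,-0.5,4,-12,0,0,0.1],[0,-0.5,5.3,-16,0,0,0.1],[0,-0.4,6.5,-20,0,0,0.1],[0,-0.2,7.8,-24,0,0,0.1],[0,0,8.6,-27,0,0,0.1],[0,0.2,9.4,-29.5,0,0,0.1],[0,0.2,9.4,-29.5,0,0,0.1]]]' 30
```

```text
t: 3.35
tool_pos: [0.6048, -0.2476, 0.2566]
ee_rot: [0.707, -0.002, 0.707, 0.002]
force: [-1.0, -1.0, 5.8]
grip_width: 0.0113
```

Run:
```python
from h import *
import cv2
s=observe();print(s["tool_pos"],s["force"],s["wrist_torque"])
cv2.imwrite("pics/s2.png",eyes.grab_frame("side")[:,:,::-1])
```

```text
[ 0.604831  -0.2476363  0.2566352] [-1.04688959 -0.96423926  5.75596556] [-0.21806577  0.16898199  0.06621343]
```

View pics/s2.png

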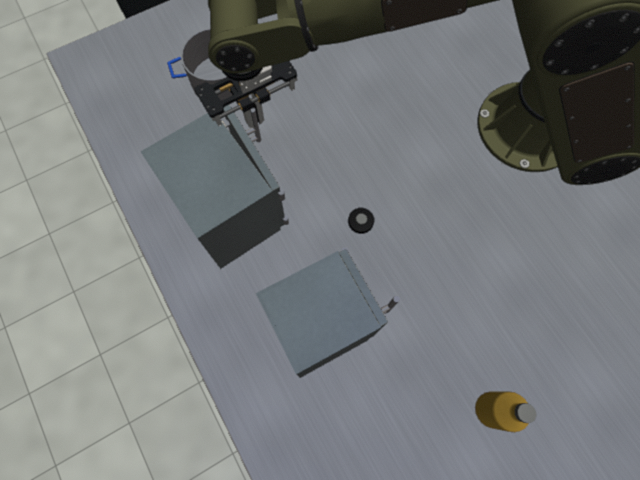

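The side view shows the gripper still holding the broad bar near (250,115), with the door ajar by a few degrees. Next I'll push through the catch.

```bash
python3 -m crank '[[[0,0.15,0.5,-1.5,0,0,0.1],[0,0.25,1.0,-3,0,0,0.1],[0,0.3,1.3,-4,0,0,0.1],[0,0.4,1.6,-5,0,0,0.1],[0,0.4,1.6,-5,0,0,0.1]]]' 30
```

```text
t: 3.9
tool_pos: [0.6195, -0.2466, 0.2566]
ee_rot: [0.706, -0.034, 0.707, 0.03]
force: [-4.8, -21.8, 3.0]
grip_width: 0.0118
```

I got the sideways sign wrong: the tool frame has turned since the last call, so there is 22 N of side force. Correcting it.

Run:
```python
from h import *
for q in ((.6228,-.251),(.6255,-.2513)): print(rel(*q,.2566,5.9))
```

```text
[ 0.   -0.47  0.29 -0.76 -0.03  0.33]
[ 0.   -0.53  0.55 -0.76 -0.03  0.33]
```

```bash
python3 -m crank '[[[0,-0.3,0,0,0,0,0.1],[0,-0.45,0.2,-0.8,0,0,0.1],[0,-0.5,0.4,-0.8,0,0,0.1],[0,-0.5,0.4,-0.8,0,0,0.1]]]' 30
```

```text
t: 4.3
tool_pos: [0.6209, -0.2477, 0.2563]
ee_rot: [0.701, -0.036, 0.711, 0.038]
force: [-52.8, 10.8, 21.9]
grip_width: 0.0114
```

```bash
python3 -m crank '[[[0,0,-0.3,0,0,0,0.4],[0,0,-0.3,0,0,0,0.4],[0,0,-0.3,0,0,0,0.4]]]' 30
python3 - <<'E'
from h import *
import cv2
s=observe();print(s["tool_pos"],s["force"],s["wrist_torque"])
im=eyes.grab_frame("side")[:,:,::-1]
cv2.imwrite("pics/s3.png",cv2.resize(im[60:260,130:330],None,fx=3,fy=3,interpolation=cv2.INTER_CUBIC))
cv2.imwrite("pics/w3.png",eyes.grab_frame("wrist")[:,:,::-1])
E
```

```text
t: 4.6
tool_pos: [0.6219, -0.2481, 0.2559]
ee_rot: [0.706, -0.037, 0.706, 0.037]
force: [0.7, 0.9, 0.1]
grip_width: 0.032
[ 0.62190242 -0.24807324  0.25586952] [0.68218282 0.87943755 0.06588223] [-0.05126508 -0.08711047  0.01883326]
```

View pics/s3.png

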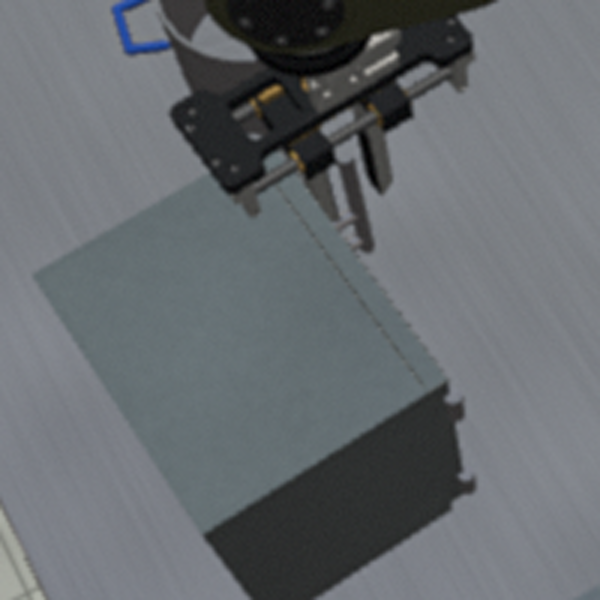

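View pics/w3.png

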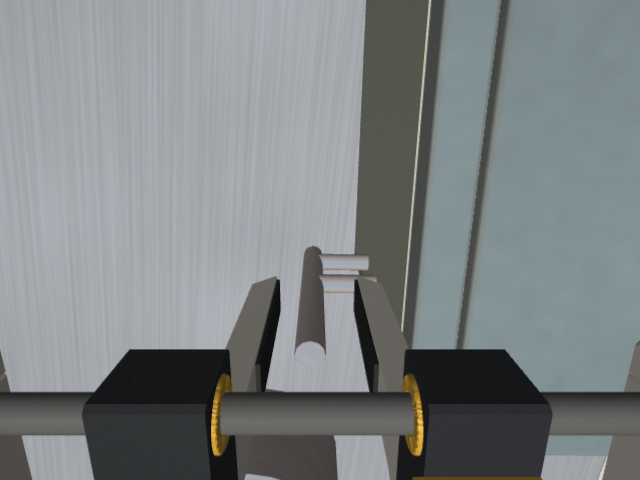

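Seam runs closely parallel to the door front, so the door looks shut. I'll lift clear and measure it.

```bash
python3 - <<'E'
from h import *
print(rel(.51,-.15,.335,1.8))
print(rel(.565,.210,.335,-1.8))
E
python3 -m crank '[[[-3,0,0,0,0,0,0.4],[-6,0,0,0,0,0,0.4],[-8,0,0,0,0,0,0.4],[-8,0,0,0,0,0,0.4]]]'
```

```text
[-7.940e+00  1.093e+01 -1.010e+01  4.260e+00  1.000e-02  0.000e+00]
[-7.940e+00  4.615e+01 -8.300e-01  7.860e+00  1.000e-02  0.000e+00]
t: 5.1
tool_pos: [0.6222, -0.2482, 0.3388]
ee_rot: [0.708, -0.038, 0.705, 0.037]
force: [-0.4, -0.5, -0.2]
grip_width: 0.0375
```

```bash
python3 -m crank '[[[0,10,-6,4,0,0,0.4],[0,10,-6,4,0,0,0.4],[0,10,-6,4,0,0,0.4],[0,30,-4,7.9,0,0,0.4],[0,30,-4,7.9,0,0,0.4],[0,30,-4,7.9,0,0,0.4],[0,30,-4,7.9,0,0,0.4],[0,46.1,-0.8,7.9,0,0,0.4],[0,46.1,-0.8,7.9,0,0,0.4],[0,46.1,-0.8,7.9,0,0,0.4],[0,46.1,-0.8,7.9,0,0,0.4],[0,46.1,-0.8,7.9,0,0,0.4],[0,46.1,-0.8,7.9,0,0,0.4],[0,46.1,-0.8,7.9,0,0,0.4]]]'
python3 - <<'E'
from h import *
import cv2
print(observe()["tool_pos"],proj("wrist",[.565,.21,.205]))
cv2.imwrite("pics/w4.png",eyes.grab_frame("wrist")[:,:,::-1])
im=eyes.grab_frame("scene")[:,:,::-1]
cv2.imwrite("pics/s4f.png",im)
cv2.imwrite("pics/s4.png",cv2.resize(im[60:260,170:370],None,fx=3,fy=3,interpolation=cv2.INTER_CUBIC))
im=eyes.grab_frame("side")[:,:,::-1]
cv2.imwrite("pics/sd4.png",cv2.resize(im[90:240,130:330],None,fx=4,fy=4,interpolation=cv2.INTER_CUBIC))
E
```

```text
t: 6.5
tool_pos: [0.5654, 0.2081, 0.3353]
ee_rot: [0.707, 0.012, 0.707, -0.012]
force: [0.2, -0.6, -0.1]
grip_width: 0.0373
[0.56536321 0.20811573 0.33534521] [317.17042927 266.22043162]
```

View pics/w4.png

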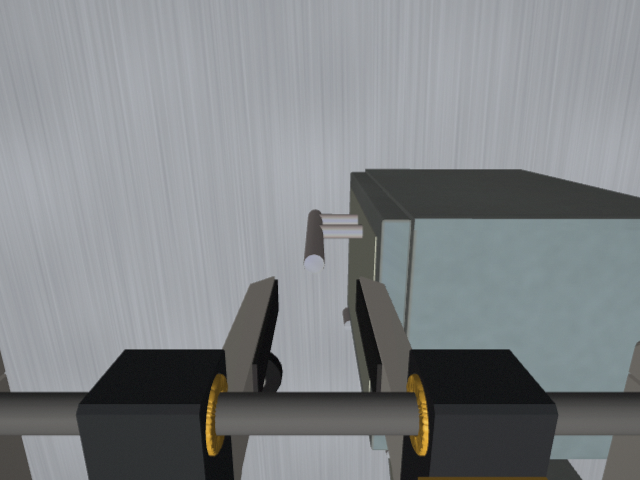

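View pics/s4.png

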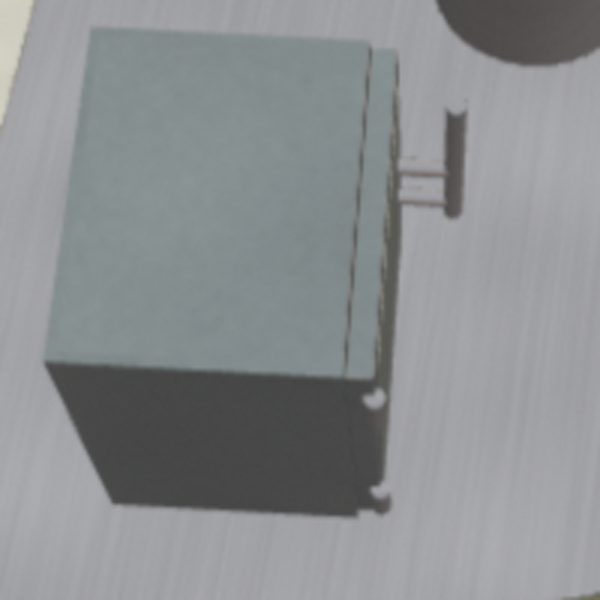

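View pics/sd4.png

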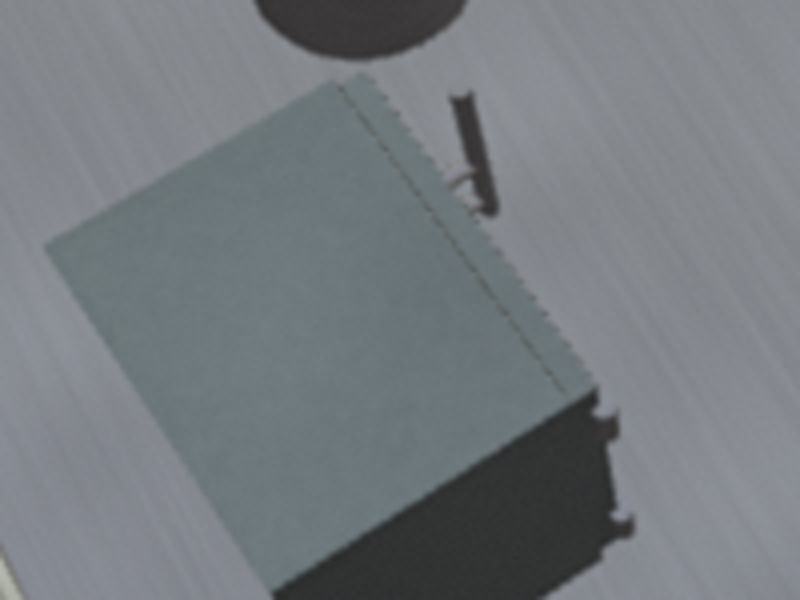

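The broad door's seam is uniformly thin in both views: 27 and 29 zoomed pixels of door top at the two ends, where 0.03 rad of opening would show about 10 more. It is shut. The narrow bar top is at (314,264) in the wrist view.

Run:
```python
from h import *
p=onz("wrist",314,264,.205);print(p)
print(rel(p[0],p[1],.256,-1.8))
a=onz("wrist",412,220,.22);b=onz("wrist",405,370,.22);d=a-b;print(a,b,np.degrees(np.arctan2(d[0],d[1])))
```

```text
[0.56336494 0.21155077 0.205     ]
[ 7.98  0.31 -0.22 -0.14  0.01  0.  ]
[0.61367722 0.23870131 0.22      ] [0.61242688 0.15218636 0.22      ] 0.8280012692610667
```

```bash
python3 -m crank '[[[0,0.3,-0.2,0,0,0,0.4],[2.5,0.3,-0.2,0,0,0,0.4],[5,0.3,-0.2,0,0,0,0.4],[7.2,0.3,-0.2,0,0,0,0.4],[7.9,0.3,-0.2,0,0,0,0.4],[7.9,0.3,-0.2,0,0,0,0.4],[7.9,0.3,-0.2,0,0,0,0.1],[7.9,0.3,-0.2,0,0,0,0.1],[7.9,0.3,-0.2,0,0,0,0.1],[7.9,0.3,-0.2,0,0,0,0.1]]]' 40
python3 - <<'E'
from h import *
s=observe(); p=s["tool_pos"]; print(p,s["force"])
def fr(t):
    y=np.array([np.sin(t),np.cos(t)]); x=np.array([np.cos(t),-np.sin(t)]); return x,y
h=p[:2]; x,y=fr(np.radians(1.6)); H=h+.043*x-.12*y; print("hinge",H)
for o in (0,3,6,10,15,20,25,30,35,40,45,50,55,60):
    x,y=fr(np.radians(1.6-o)); q=H-.043*x+.12*y
    print(o,q,rel(q[0],q[1],p[2],o-1.6))
E
```

```text
t: 7.65
tool_pos: [0.5637, 0.2125, 0.2574]
ee_rot: [0.708, 0.012, 0.706, -0.011]
force: [0.7, 0.1, 1.9]
grip_width: 0.0112
[0.56374314 0.21254913 0.25735162] [0.73540237 0.10443119 1.93525709]
hinge [0.60337577 0.09139528]
0 [0.56374314 0.21254913] [ 0.    0.    0.   -0.26  0.11 -0.03]
3 [0.55745675 0.21030888] [-0.   -0.24 -0.62 -3.26  0.11 -0.02]
6 [0.55129622 0.20774269] [-0.   -0.52 -1.23 -6.26  0.11 -0.02]
10 [0.5433071  0.20382639] [ -0.    -0.94  -2.01 -10.26   0.12  -0.02]
15 [0.53373666 0.19816323] [-1.000e-02 -1.540e+00 -2.950e+00 -1.526e+01  1.200e-01 -1.000e-02]
20 [0.52469622 0.1916875 ] [-1.000e-02 -2.210e+00 -3.830e+00 -2.026e+01  1.200e-01 -1.000e-02]
25 [0.51625458 0.18444848] [-1.000e-02 -2.960e+00 -4.650e+00 -2.526e+01  1.200e-01 -0.000e+00]
30 [0.50847598 0.17650127] [-1.000e-02 -3.780e+00 -5.410e+00 -3.026e+01  1.200e-01  0.000e+00]
35 [0.50141963 0.16790635] [-1.000e-02 -4.660e+00 -6.080e+00 -3.526e+01  1.200e-01  1.000e-02]
40 [0.49513922 0.15872914] [-2.000e-02 -5.600e+00 -6.680e+00 -4.026e+01  1.200e-01  1.000e-02]
45 [0.48968256 0.14903948] [-2.000e-02 -6.590e+00 -7.200e+00 -4.526e+01  1.200e-01  2.000e-02]
50 [0.48509118 0.13891111] [-2.000e-02 -7.620e+00 -7.620e+00 -5.026e+01  1.200e-01  2.000e-02]
55 [0.48140001 0.12842112] [-2.000e-02 -8.680e+00 -7.960e+00 -5.526e+01  1.200e-01  3.000e-02]
60 [0.47863715 0.11764933] [-2.000e-02 -9.760e+00 -8.200e+00 -6.026e+01  1.200e-01  3.000e-02]
```

```bash
python3 -m crank '[[[0,-0.1,-0.3,-1.5,0,0,0.1],[0,-0.2,-0.6,-3.2,0,0,0.1],[0,-0.5,-1.2,-6.2,0,0,0.1],[0,-0.9,-2,-10.2,0,0,0.1],[0,-1.5,-3,-15.2,0,0,0.1],[0,-2.2,-3.8,-20.2,0,0,0.1],[0,-2.2,-3.8,-20.2,0,0,0.1]]]' 40
python3 - <<'E'
from h import *
H=np.array([.60337577,.09139528])
s=observe()
def fr(t):
    y=np.array([np.sin(t),np.cos(t)]); x=np.array([np.cos(t),-np.sin(t)]); return x,y
for o in (25,30,35,40,45,50,55,58):
    x,y=fr(np.radians(1.6-o)); q=H-.043*x+.12*y
    print(o,rel(q[0],q[1],s["tool_pos"][2],o-1.6))
import cv2
cv2.imwrite("pics/s5.png",eyes.grab_frame("scene")[:,:,::-1])
E
```

```text
t: 8.35
tool_pos: [0.524, 0.1916, 0.2574]
ee_rot: [0.698, -0.113, 0.698, 0.113]
force: [-2.7, 3.0, 3.0]
grip_width: 0.0115
25 [-0.   -0.44 -0.97 -4.96  0.02 -0.03]
30 [-0.   -0.94 -1.96 -9.96  0.03 -0.03]
35 [ -0.    -1.54  -2.9  -14.96   0.03  -0.03]
40 [ -0.    -2.21  -3.78 -19.96   0.03  -0.03]
45 [-0.000e+00 -2.950e+00 -4.610e+00 -2.496e+01  3.000e-02 -2.000e-02]
50 [-0.000e+00 -3.770e+00 -5.360e+00 -2.996e+01  3.000e-02 -2.000e-02]
55 [-0.000e+00 -4.650e+00 -6.050e+00 -3.496e+01  3.000e-02 -2.000e-02]
58 [-1.000e-02 -5.200e+00 -6.420e+00 -3.796e+01  3.000e-02 -2.000e-02]
```

View pics/s5.png

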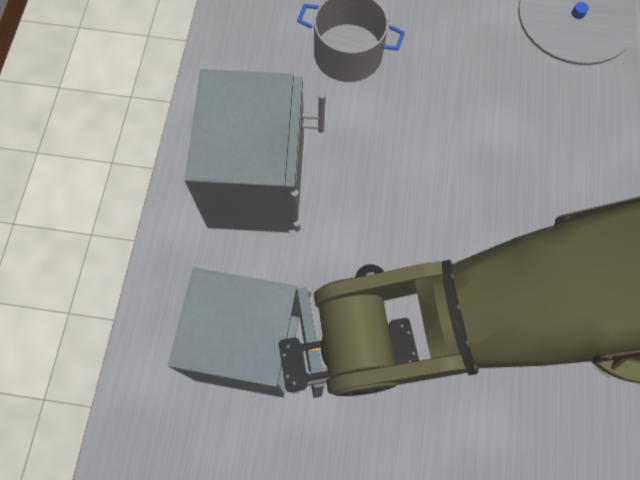

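The narrow door has come open about 20°, with its free edge near (317,392), and the broad door is still shut. I'll keep going to about 60°.

```bash
python3 -m crank '[[[0,-0.4,-1,-5,0,0,0.1],[0,-0.9,-2,-10,0,0,0.1],[0,-1.5,-2.9,-15,0,0,0.1],[0,-2.2,-3.8,-20,0,0,0.1],[0,-3,-4.6,-25,0,0,0.1],[0,-3.8,-5.4,-30,0,0,0.1],[0,-4.6,-6,-35,0,0,0.1],[0,-5.2,-6.4,-38,0,0,0.1],[0,-5.2,-6.4,-38,0,0,0.1],[0,-5.2,-6.4,-38,0,0,0.4],[0,-5.2,-6.4,-38,0,0,0.4],[0,-5.2,-6.4,-38,0,0,0.4]]]' 40
```

```text
t: 9.6
tool_pos: [0.4806, 0.1223, 0.2565]
ee_rot: [0.624, -0.334, 0.624, 0.333]
force: [-0.0, 0.6, 0.2]
grip_width: 0.032
```

```bash
python3 -m crank '[[[-3,0,0,0,0,0,0.4],[-6,0,0,0,0,0,0.4],[-9,0,0,0,0,0,0.4],[-9,0,0,0,0,0,0.4]]]'
python3 - <<'E'
from h import *
s=observe();M=R.from_quat(s["ee_rot"],scalar_first=True).as_matrix();print(s["tool_pos"],s["force"],100*M.T@(np.array([.25,.30,.35])-s["tool_pos"]))
E
```

```text
t: 10.0
tool_pos: [0.4811, 0.1224, 0.3503]
ee_rot: [0.626, -0.334, 0.621, 0.333]
force: [0.3, -0.3, 0.7]
grip_width: 0.0375
[0.48110672 0.12241943 0.35031953] [ 0.28141821 -0.34598738  0.66828789] [-0.09106395 29.07994883  1.94963233]
```

```bash
python3 -m crank '[[[0,10,1,0,0,0,0.4],[0,20,1.5,0,0,0,0.4],[0,29,2,0,0,0,0.4],[0,29,2,0,0,0,0.4],[0,29,2,0,0,0,0.4],[0,29,2,0,0,0,0.4],[0,29,2,0,0,0,0.4],[0,29,2,0,0,0,0.4],[0,29,2,0,0,0,0.4],[0,29,2,0,0,0,0.4]]]'
python3 - <<'E'
from h import *
import cv2
for n in("scene","side"): cv2.imwrite(f"pics/{n}6.png",eyes.grab_frame(n)[:,:,::-1])
E
```

```text
t: 11.0
tool_pos: [0.2508, 0.2991, 0.3464]
ee_rot: [0.624, -0.333, 0.624, 0.333]
force: [0.1, 0.4, 0.1]
grip_width: 0.0372
```

View pics/scene6.png

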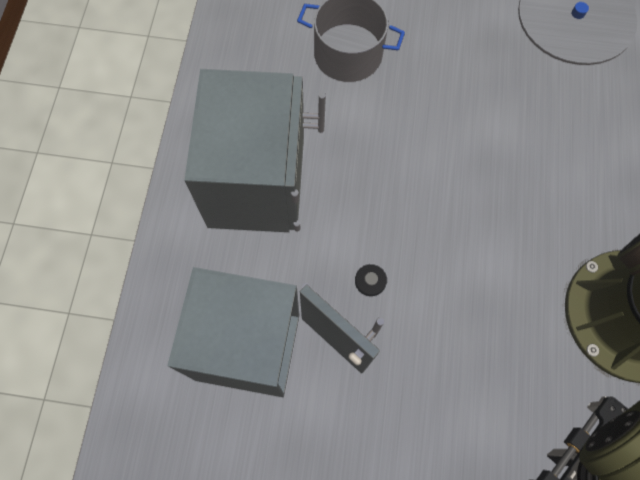

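View pics/side6.png

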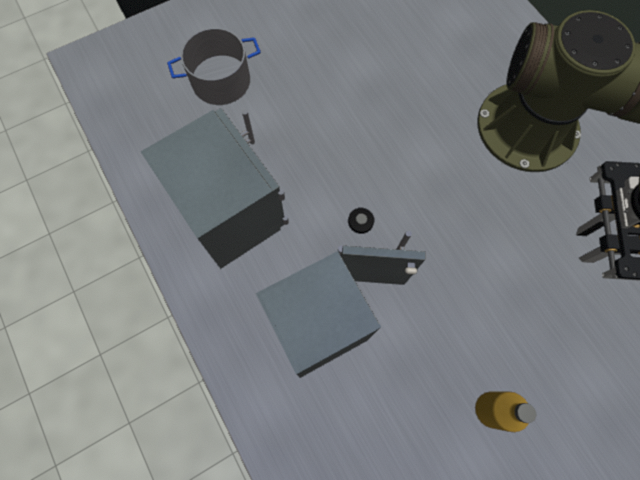

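The narrow door stands wide open, from (304,286) to (379,350) in the scene view; the broad door is shut and the arm is clear. One measurement of both door angles before handing in.

Run:
```python
from h import *
def ang(n,a,b,z,lab):
    d=onz(n,*b,z)-onz(n,*a,z); print(lab,np.degrees(np.arctan2(-d[0],d[1])))
ang("scene",(307,285),(379,350),.216,"narrow door"); ang("side",(344,246.5),(425.5,251.5),.216,"narrow door sd")
# zoomed s4 crop coordinates /3 + (170,60)
f=lambda x,y:(x/3+170,y/3+60)
ang("scene",f(375,380),f(398,52),.216,"broad door front"); ang("scene",f(346,378),f(371,47),.22,"broad seam"); ang("scene",f(45,362),f(92,28),.22,"cab back")
```

```text
narrow door 55.51486058243314
narrow door sd 56.341329530471334
broad door front -174.7873994177473
broad seam -174.75719799138065
cab back -174.90892664753312
```

The broad door is parallel to its cabinet within 0.1°, and the narrow door stands at about 55–58°. Handing in.

```bash
python3 -c "
from workcell import workorder; print(workorder.hand_in())"
```

```text
the job is handed in; nothing more can be done
None
```

The job is done and handed in at about 11 s of the 51 s allowed: the broad door is shut and the narrow door stands open past 45°.

- **Broad door:** I gripped its bar, swung the door shut along its arc and pushed it past the roller catch to the stop. In the scene view, taken after I let go, its front edge lay within about 0.15° of the cabinet's own edges, and the seam was uniform. It still looked shut in the final views.
- **Narrow door:** I then pulled it open through the catch and released it. It measured about 57–58° open from its shut position (55.5–56.3° in world axes, from the two cameras). The arm finished well clear, with no force on the tool.

**What went wrong:** one push on the broad door had a sideways sign error, which gave about 22 N of side force. Correcting it and pressing against the stop reached about 55 N at the wrist. That is within the 120 N limit, it acted through the fingers, and I released it straight away. These are readings from the end of each move, so brief peaks in between were not seen.

No final check failed or disagreed. I did not read the catch or the joint angles directly; they come from the camera pictures.

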